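# Clip the sensor on and hold the selector at its third stop

### The arm

A 6-joint arm with a two-finger parallel gripper is mounted at the origin on the work surface. World frame = base frame: x ahead of the robot, y to its left, z up, the work surface at z = 0. Lengths are in m, angles in rad, forces in N, time in s.
With the tool pointing down it reaches from about 0.375 to 0.9 m from the base axis. Payload 3.1 kg.
Tool frame: the origin (TCP) lies at the very end of the fingers, on their centre line; the grasp point (between the pads) lies 19 mm behind it; z points along the fingers, y is the direction in which the jaws open and shut (so a half turn about z gives the same grasp; the last joint's range is limited). The gripper opens to 85 mm and grips with 20 to 120 N. Pads are 22 mm wide; open, the fingers measure 114 mm over their backs; the gripper's body (76 mm by 85 mm) begins 54 mm behind the grasp point. The pads swing forward as they close: fully open they stand 13 mm farther back than shut.
Start: joints at [-1.351, 0.527, 1.433, -0, 1.181, -0.178], TCP at [0.243, -0.576, 0.231] pointing down, gripper open.
Joint ranges: [-3.08, 3.08], [-0.75, 2.2], [0.22, 2.44], [-1.43, 4.57], [0, 2.65], [-2.85, 2.85]. Speed limits (rad/s): [2.79, 2.79, 3.14, 3.14, 3.14, 3.14].

### API

Orientations are given as a unit quaternion [x, y, z, w].
In Python, from station import manip gives the robot as it stands. The module is installed in compiled form; this text tells all that it offers.
- The arm moves only by the tool send_rows, never from a script. Its argument "commands" is a list of rows, each an object with "delta_pos": the shift along the world's x, y, z in cm, a list of three; "yaw": the turn about the world's z in rad. A call has 1 to 10 rows; each row shifts and turns the pose as measured when the row begins; what a row does not reach is not made up. A row lasts 1/8 s, in which the tool goes at most 62.5 mm and 10.7 degrees, less where a joint would pass 70% of its speed; a pose out of reach is approached as far as the arm can. A call is refused whole if a number of a shift passes 6.25 or a number of a turn 0.188, either way. A call with a gripper value outside its range is refused whole. "grip" is the closure, from -1 (fully open) to 1 (shut), set as the call begins (left out, the last holds). The fingers move at their own pace and stop on an object; "force" is the grip in N (left out, the last holds). Time passes only in rows, so rows that do not move let the fingers close. It gives the time, the measured TCP pose, the force and the opening at its end, in the units of the state.
- manip.sense(): the state, without advancing time (a new reading comes with each control period).
- manip.snapshot(name): name is "scene" or "top" or "wrist"; returns the picture (480x640x3 uint8, blue, green, red); there is no depth.
- manip.get_calibration(name): a dict with "fx", "fy", "cx", "cy" (pixels), "world_to_cam" (4x4, takes a point from world to camera coordinates); the wrist camera has in their place "mount" (4x4, takes a point from camera to tool coordinates, whose origin is the TCP and whose axes are the flange's). Camera axes: x right, y down, z forward; pixel columns grow to the right and rows downward; lengths in m; the calibration is good to about 2 mm. A picture is of the moment at which its call begins: read the wrist's pose just before it. get_calibration takes no time and is no camera call.
- manip.sign_off(): hands the job in, once; it reports no verdict.
The state is a dict: "t": time; "q": joint angles; "qd": joint speeds; "tau": joint torques, N m; "tcp_pos": TCP position; "tool_rot": TCP orientation; "force": force on the tool from outside, world axes, zero at the start; "ft_torque": the same for the moment, N m; "finger_gap": opening from 0.0 (shut) to 1.0 (fully open).
Only numpy, scipy, OpenCV 4.12 (cv2) and the standard library are available. Lean on these libraries where they do the work, as an engineer would, in place of code of your own. Each camera call takes 0.05 s, during which the arm holds its last target. There are 200 camera calls.

### The job

To read the third channel of the block heater, take the spring-clip temperature sensor off its bracket and clip it onto the upright lug of the heater, pushed fully home, then let go of it. Then turn the heater's spring-return selector knob clockwise three clicks from rest, to its third stop, without running on to the fourth, and keep holding it there: the knob runs back if let go, so finish while holding it. Leave the bottle, the beaker and the jar where they stand.

Things in the scene. Friction and masses are not known exactly. Their poses are not given: they have to be found in the camera images.
- clip_grip (a point): Grey spring clip like a clothes-peg, 78 mm tall, 20 mm wide (x), 50 g, jaws down. Point midway between its finger plates, where to squeeze (along its y), 37 mm above the throat. Plates: from 30 mm below to 15 mm above this point, 29 mm over their outsides here, 34 at the top; squeezed (9 N) parallel and 20 mm, at a stop, jaw tips 16 mm apart. It stays centred in the fingers. Same either way round.
- clip_throat (a point): Point at the underside of the clip's pivot barrel, midway between the jaws, 25 mm above the jaw tips: it rests on the top edge when the clip is fully home. z up, y the squeeze direction (across the clipped plate), as the clip's.
- clip_jaw (a joint): Angle of the clip's moving half: 0 when it grips a 6 mm plate (bracket or lug), -0.09 when shut on nothing, 0.31 when fully squeezed. A spring shuts it.
- bracket: Fixed steel storage bracket: dark foot 90 x 70 x 10 mm with an upright plate 60 mm long (its x), 6 mm thick (its y), top edge 80 mm above the bench; the clip starts sitting on this edge fully home. Origin under its centre.
- heater: Fixed block heater 150 mm (x) x 320 mm (y), front to -x. On its -y half an aluminium well block 60 mm high, the lug at its front edge, two capped tubes up to 92 mm high at its back (117 mm behind the lug). On its +y half a grey control head 75 mm high with the selector on top. Origin under its centre.
- lug_top (a point): Middle of the top edge of the lug: upright aluminium plate 50 mm long (heater's y), 6 mm thick (heater's x), 40 mm above the block, top edge 100 mm above the bench. Axes as the heater's. The clip goes on from above, squeeze direction along the heater's x, throat on this edge.
- selector_grip (a point): On the selector's vertical axis at the height to grip, 111 mm: black bar knob, bar 44 mm long (its x), 14 mm wide (its y), from 87 to 123 mm above the bench. At rest (joint 0) the bar lies along the heater's x, white pointer line towards the heater's front (-x); axes turn with the knob. Seven plain ticks around it mark rest and the six stops.
- selector (a joint): Selector angle from rest, growing clockwise seen from above. Stops click every 20 degrees: first 0.349, second 0.698, third 1.047, ... sixth 2.094 (end). The return spring gives 0.06 to 0.1 N m; the clicks add and take about 0.05 N m (nil at a stop, hardest a quarter step past it). Let go, it runs back to 0.
- amber_bottle: Amber reagent bottle, 76 mm wide, 150 mm tall, bystander. Origin under its centre.
- beaker: Glass beaker, 64 mm wide, 80 mm tall, bystander. Origin under its centre.
- sample_jar: Glass jar, 56 mm wide, 60 mm tall, bystander. Origin under its centre.

How it is judged:
On the way, in this order (a step that is already met when the one before it is completed fails the run):
1. the clip sits fully home on the lug and is let go (x of clip_throat in the frame of lug_top between -0.004 and 0.004 m and y of clip_throat in the frame of lug_top between -0.025 and 0.025 m and z of clip_throat in the frame of lug_top between -0.003 and 0.006 m and angle between clip_throat's own z axis and vertical below 0.2 rad and value of joint clip_jaw between -0.05 and 0.05 rad and contact force between the fingers and clip below 0.1 N), for 0.2 s.
2. the fingers hold the selector at its third stop (value of joint selector between 0.927 and 1.167 rad and velocity of joint selector between -0.1 and 0.1 rad/s and contact force between the fingers and selector above 1 N), for 0.3 s.
At the end, for the whole second after the job is handed in: Clip let go on the lug: throat within 6 mm of the top edge, 4 mm of mid-thickness, 25 mm of the middle along the edge, upright within 0.2 rad, jaw within 0.05 of 0. Selector held still by the fingers (over 1 N) within 0.12 rad of its third stop, 1.047 (all of step 1 and all of step 2); the arm keeps its last pose, push and grip.
It fails at once if the selector runs on to the fourth stop (value of joint selector above 1.27 rad).
It fails at once if the clip is dropped (height (world z) of clip_throat below 0.05 m).
It fails at once if bottle moved (distance of amber_bottle from where it was at the start of the episode above 0.03 m).
It fails at once if beaker moved (distance of beaker from where it was at the start of the episode above 0.03 m).
It fails at once if jar moved (distance of sample_jar from where it was at the start of the episode above 0.03 m).
It also fails if it takes over 46 s, if anything falls off the work surface, if the arm or the gripper's body presses on something with over 40 N, if the wrist force passes 120 N, or if a joint passes its speed limit or range.

## Working session

There is one attempt and no reset: what is moved stays moved. The work goes in short steps, Python scripts to look and compute and a tool call to move; the robot and the scene stay as the last step left them, time stands still between calls to the robot, and variables do not carry over. Pictures are saved under pics/ and viewed, about 8 in all and at most 12, crops included, and the job is handed in when it is done.

Besides the shell and the picture viewer there is one more tool, called after "Call:" as name([rows], argument=value, ...), one row to a line, values as JSON. send_rows: Moves the arm, as the interface text tells. Its arguments: {"type":"object","properties":{"commands":{"type":"array","items":{"type":"object","properties":{"delta_pos":{"type":"array","items":{"type":"number"}},"yaw":{"type":"number"}}}},"grip":{"type":"number"},"force":{"type":"number"}},"required":["commands"]}

```bash
mkdir -p pics; cat > h.py <<'E'
import numpy as np, cv2
from scipy.spatial.transform import Rotation as R
from station import manip
def cam(name):
    c=manip.get_calibration(name)
    if 'world_to_cam' in c: T=np.array(c['world_to_cam'])
    else:
        s=manip.sense(); W=np.eye(4); W[:3,:3]=R.from_quat(s['tool_rot']).as_matrix(); W[:3,3]=s['tcp_pos']
        T=np.linalg.inv(W@np.array(c['mount']))
    return c,T
def ray(ct,u,v,z):
    c,T=ct; d=T[:3,:3].T@np.array([(u-c['cx'])/c['fx'],(v-c['cy'])/c['fy'],1]); o=-T[:3,:3].T@T[:3,3]
    return o+d*(z-o[2])/d[2]
def proj(ct,p):
    c,T=ct; q=T[:3,:3]@np.array(p)+T[:3,3]; return np.array([c['fx']*q[0]/q[2]+c['cx'],c['fy']*q[1]/q[2]+c['cy']])
E
python3 - <<'E'
from h import *
s=manip.sense(); print(s)
for n in ('top','scene'):
    print(manip.get_calibration(n)); cv2.imwrite(f'pics/{n}0.png',manip.snapshot(n))
print(manip.get_calibration('wrist'))
E
```

```text
{'t': 0.0, 'q': array([-1.35052298e+00,  5.28450618e-01,  1.43393475e+00,  7.18950939e-06,
        1.18139525e+00, -1.78499985e-01]), 'qd': array([ 0.00021485, -0.00121946,  0.00182239, -0.00177297, -0.00084878,
       -0.00033453]), 'tau': array([ 1.18756234e-04, -4.42347980e+01, -1.78027618e+01, -2.05783786e-04,
        8.42753565e-03,  3.03657941e-06]), 'tcp_pos': array([ 0.24254676, -0.57522378,  0.23033286]), 'tool_rot': array([ 9.80187928e-01,  1.98066727e-01, -1.95245968e-05, -1.09381389e-03]), 'force': array([-0.10279647,  0.45876896, -0.13576499]), 'ft_torque': array([0.03131531, 0.01593269, 0.01790268]), 'finger_gap': 1.0008916973412931}
{'fx': 623.2998953439693, 'fy': 623.2998953439693, 'cx': 322.5313562688767, 'cy': 241.12774540498984, 'world_to_cam': array([[-1.07355085e-02, -9.99942234e-01,  5.26356367e-04,
         1.38802867e-02],
       [-9.90006939e-01,  1.05548198e-02, -1.40623098e-01,
         5.89424191e-01],
       [ 1.40609419e-01, -2.03075692e-03, -9.90063062e-01,
         1.41158062e+00],
       [ 0.00000000e+00,  0.00000000e+00,  0.00000000e+00,
         1.00000000e+00]])}
{'fx': 608.2322961232617, 'fy': 608.2322961232617, 'cx': 313.89692823837873, 'cy': 248.553006701902, 'world_to_cam': array([[ 0.65926025,  0.75172977, -0.01668133, -0.37645354],
       [ 0.46461032, -0.4247017 , -0.77702363, -0.18285423],
       [-0.59119638,  0.50451047, -0.62925036,  1.67543256],
       [ 0.        ,  0.        ,  0.        ,  1.        ]])}
{'fx': 336.6938694047019, 'fy': 336.6938694047019, 'cx': 322.44808794575647, 'cy': 238.53711878296036, 'mount': array([[ 5.04712288e-04, -9.54535172e-01, -2.98097888e-01,
         7.75716272e-02],
       [ 9.99999858e-01,  4.31053554e-04,  3.12838303e-04,
        -3.07551262e-04],
       [-1.70119010e-04, -2.98098004e-01,  9.54535254e-01,
        -1.43242913e-01],
       [ 0.00000000e+00,  0.00000000e+00,  0.00000000e+00,
         1.00000000e+00]])}
```

View pics/top0.png

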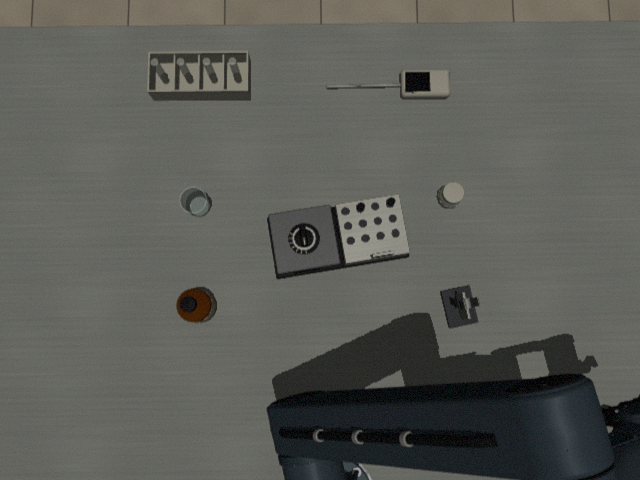

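View pics/scene0.png

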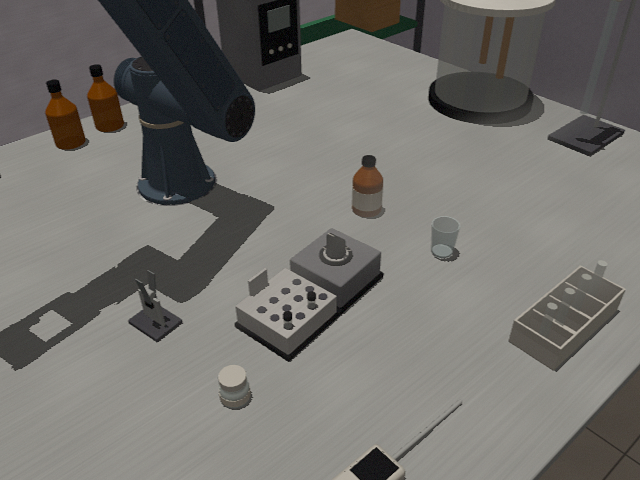

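The top view shows the bracket with the clip near (461,305), the lug near (382,255), the knob near (303,238), the bottle at (195,305), the beaker at (195,202) and the jar at (451,195). I'll crop in closer.

```bash
python3 - <<'E'
from h import *
a=cv2.imread('pics/top0.png')
c1=cv2.resize(a[185:285,260:420],None,fx=5,fy=5,interpolation=cv2.INTER_CUBIC)[:, :800]
c2=cv2.resize(a[280:335,430:490],None,fx=6,fy=6,interpolation=cv2.INTER_CUBIC)
cv2.imwrite('pics/c1.png',c1)
b=cv2.imread('pics/scene0.png')
c3=cv2.resize(b[260:345,120:190],None,fx=6,fy=6,interpolation=cv2.INTER_CUBIC)
o=np.zeros((510,800,3),np.uint8); o[:330,:360]=c2; o[:510,370:790]=c3
cv2.imwrite('pics/c2.png',o)
E
```

```text
(no output)
```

View pics/c1.png

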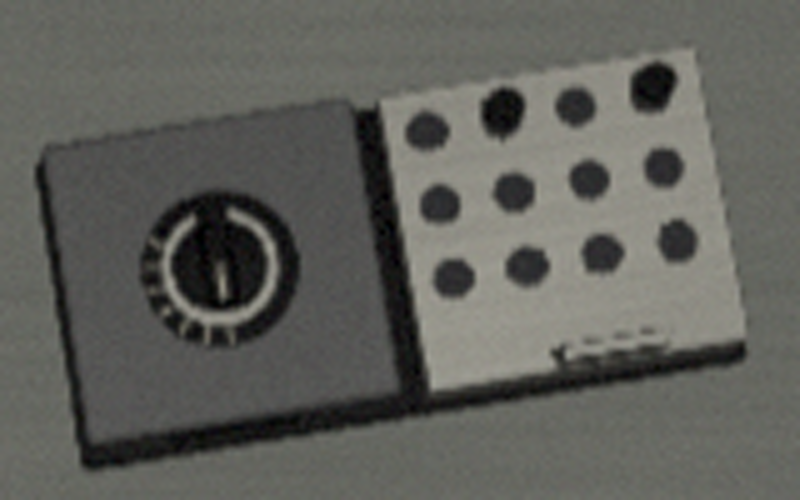

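View pics/c2.png

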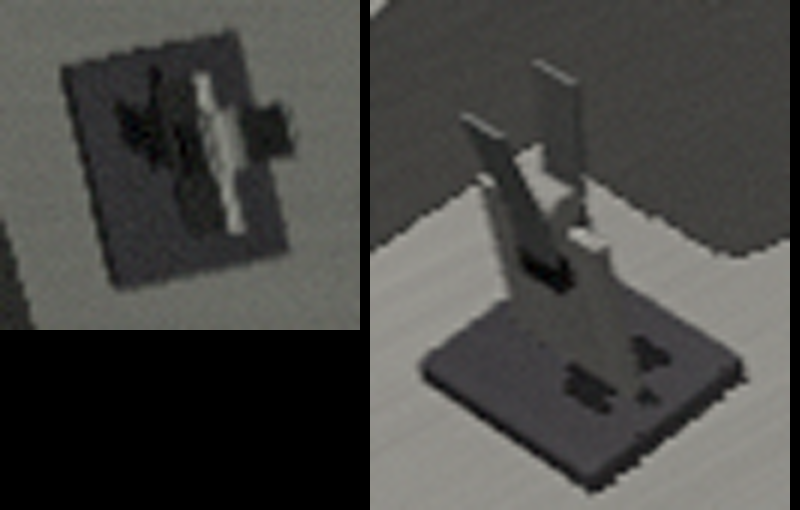

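```bash
python3 - <<'E'
from h import *
t=cam('top')
f=lambda P,o,s,z:np.array([ray(t,o[0]+(x+.5)/s-.5,o[1]+(y+.5)/s-.5,z)[:2] for x,y in P])
def rep(n,P):
    e=np.diff(np.vstack([P,P[:1]]),axis=0); print(n,'centre',P.mean(0).round(4)); print(np.c_[P,np.hypot(*e.T),np.arctan2(e[:,1],e[:,0])].round(4))
rep('foot',f([(65,65),(235,32),(288,250),(117,290)],(430,280),6,.01))
rep('well',f([(380,103),(695,48),(745,345),(428,392)],(260,185),5,.06))
rep('head',f([(42,150),(350,100),(402,395),(85,445)],(260,185),5,.075))
rep('lug',f([(567,352),(668,337)],(260,185),5,.1))
rep('knobline',f([(218,258),(226,302)],(260,185),5,.123))
rep('knobdisc',f([(220,270)],(260,185),5,.085))
rep('finger plates',f([(140,130),(270,130)],(430,280),6,.125))
E
```

```text
foot centre [ 0.4366 -0.3112]
[[ 0.4738 -0.269   0.0684 -1.391 ]
 [ 0.486  -0.3364  0.0869 -2.9452]
 [ 0.4008 -0.3533  0.0689  1.7863]
 [ 0.386  -0.286   0.0893  0.1913]]
well centre [ 0.6145 -0.1069]
[[ 0.6708 -0.0236  0.149  -1.4055]
 [ 0.6953 -0.1706  0.1407 -3.0056]
 [ 0.5559 -0.1896  0.1472  1.7079]
 [ 0.5358 -0.0438  0.1365  0.1481]]
head centre [0.5904 0.0508]
[[ 0.6475  0.1319  0.1431 -1.4176]
 [ 0.6694 -0.0095  0.1381 -2.9825]
 [ 0.533  -0.0314  0.1452  1.7172]
 [ 0.5118  0.1123  0.1372  0.1438]]
lug centre [ 0.5519 -0.1271]
[[ 0.5488 -0.1045  0.0457 -1.4333]
 [ 0.5551 -0.1497  0.0457  1.7083]]
knobline centre [0.5796 0.0485]
[[ 0.5894  0.0502  0.0199 -2.9702]
 [ 0.5698  0.0468  0.0199  0.1714]]
knobdisc centre [0.5896 0.0504]
[[0.5896 0.0504 0.     0.    ]]
finger plates centre [ 0.4429 -0.2968]
[[ 0.4431 -0.2734  0.047  -1.5815]
 [ 0.4426 -0.3203  0.047   1.5601]]
```

Measured sizes agree with the given ones to within about 4 mm, so these estimates are good enough to act on: bracket yaw about 0.195 at (0.437,-0.311), lug at (0.552,-0.127) with yaw about 0.15, and knob at (0.590,0.050). Next I'll move above the clip.

Call:
send_rows([
  {"delta_pos": [2.8, 3.8, 0], "yaw": -0.03},
  {"delta_pos": [2.8, 3.8, 0], "yaw": -0.03},
  {"delta_pos": [2.8, 3.8, 0], "yaw": -0.03},
  {"delta_pos": [2.8, 3.8, 0], "yaw": -0.03},
  {"delta_pos": [2.8, 3.8, 0], "yaw": -0.03},
  {"delta_pos": [2.8, 3.8, 0], "yaw": -0.03},
  {"delta_pos": [2.8, 3.8, 0], "yaw": -0.03},
  {"delta_pos": [0, 0, 0], "yaw": 0},
], grip=-1)

```text
t: 1.1
tcp_pos: [0.4413, -0.3, 0.2268]
tool_rot: [0.996, 0.089, -0.001, -0.003]
force: [-0.2, -0.2, -0.0]
finger_gap: 1.0
```

```bash
python3 - <<'E'
from h import *
s=manip.sense(); Rm=R.from_quat(s['tool_rot']).as_matrix();print(s['tcp_pos'],Rm.round(3))
np.save('s1.npy',cam('wrist')[1]);cv2.imwrite('pics/w1.png',manip.snapshot('wrist'))
E
```

```text
[ 0.44126352 -0.30004169  0.22681362] [[ 0.984  0.178 -0.003]
 [ 0.178 -0.984  0.007]
 [-0.001 -0.007 -1.   ]]
```

View pics/w1.png

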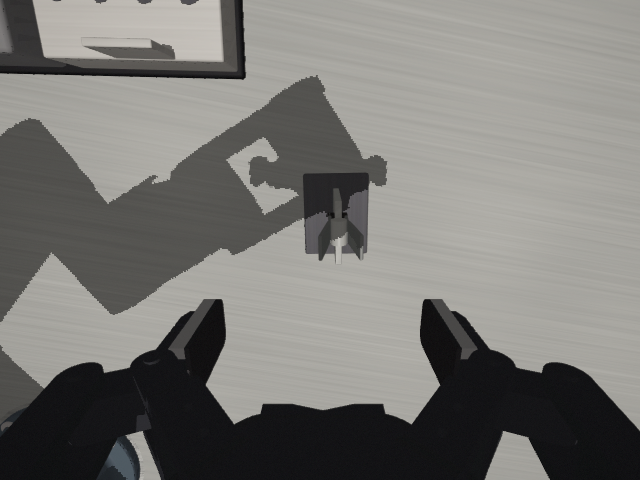

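```bash
python3 - <<'E'
from h import *
a=cv2.imread('pics/w1.png')
ct=(manip.get_calibration('wrist'),np.load('s1.npy'))
for n,u,v,z in [('f1',304,173,.01),('f2',368,174,.01),('f3',367,252,.01),('f4',305,253,.01),('edge far',337,188,.08),('edge near',338,264,.08),('lugL',83,38,.1),('lugR',150,40,.1)]:
    print(n,ray(ct,u,v,z).round(4))
c1=cv2.resize(a[165:275,290:380],None,fx=5,fy=5,interpolation=cv2.INTER_CUBIC)
c2=cv2.resize(a[0:80,0:250],None,fx=3,fy=3,interpolation=cv2.INTER_CUBIC)[:, 150:500]
o=np.zeros((550,800,3),np.uint8);o[:550,:450]=c1;o[:240,450:800]=c2;cv2.imwrite('pics/c3.png',o)
E
```

```text
f1 [ 0.4741 -0.2722  0.01  ]
f2 [ 0.4852 -0.3389  0.01  ]
f3 [ 0.3996 -0.3568  0.01  ]
f4 [ 0.3857 -0.2879  0.01  ]
edge far [ 0.4751 -0.3051  0.08  ]
edge near [ 0.4062 -0.3194  0.08  ]
lugL [ 0.5505 -0.1058  0.1   ]
lugR [ 0.5576 -0.1528  0.1   ]
```

View pics/c3.png

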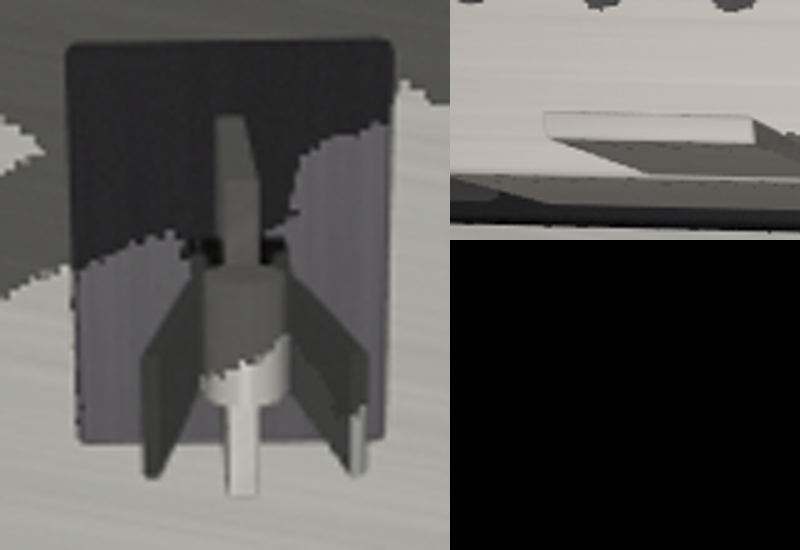

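```bash
python3 - <<'E'
from h import *
ct=(manip.get_calibration('wrist'),np.load('s1.npy'))
g=lambda u,v,z:ray(ct,u,v,z)[:2]
a,b=g(338,201,.08),g(338.4,264,.08); d=a-b; print('edge',a,b,np.hypot(*d),np.arctan2(d[1],d[0]),(a+b)/2)
l,r=g(320.2,247.8,.132),g(361.3,247.8,.132); d=l-r; print('plates',l,r,np.hypot(*d),np.arctan2(d[1],d[0])-np.pi/2,(l+r)/2)
P=np.array([g(u,v,.1) for u,v in [(81.7,37.5),(150.5,39.2),(150.5,47.5),(83.2,45.6)]]);d=P[0]-P[1]
print('lug',P,P.mean(0),np.hypot(*d),np.arctan2(d[1],d[0])-np.pi/2)
E
```

```text
edge [ 0.46409125 -0.30809674] [ 0.40628745 -0.31976232] 0.058969192629067885 0.19913863198285284 [ 0.43518935 -0.31392953]
plates [ 0.43657434 -0.29796475] [ 0.44211256 -0.32814517] 0.030684350417019036 0.18148471646567388 [ 0.43934345 -0.31305496]
lug [[ 0.55063683 -0.10485644]
 [ 0.55821584 -0.15318559]
 [ 0.55290741 -0.15332817]
 [ 0.54559909 -0.10574617]] [ 0.55183979 -0.12927909] 0.048919817627980734 0.15555390029482274
```

The clip is at (0.439,-0.313), yaw about 0.19. The lug is at (0.552,-0.129), and the wrist and top views agree to 2 mm. Now I'll descend.

Call:
send_rows([
  {"delta_pos": [-0.1, -0.7, -2.0], "yaw": 0.01},
  {"delta_pos": [-0.1, -0.6, -4.0], "yaw": 0},
  {"delta_pos": [0, 0, -3.5], "yaw": 0},
  {"delta_pos": [0, 0, -2.0], "yaw": 0},
  {"delta_pos": [0, 0, -1.0], "yaw": 0},
  {"delta_pos": [0, 0, 0], "yaw": 0},
])

```text
t: 1.9
tcp_pos: [0.4359, -0.3228, 0.0986]
tool_rot: [0.996, 0.091, -0.001, -0.0]
force: [-0.2, -0.0, 0.7]
finger_gap: 1.002
```

```bash
python3 - <<'E'
from h import *
s=manip.sense(); Rm=R.from_quat(s['tool_rot']).as_matrix();print(s['tcp_pos'],Rm.round(3))
E
```

```text
[ 0.43588616 -0.32276801  0.09864494] [[ 0.984  0.181 -0.001]
 [ 0.181 -0.984  0.   ]
 [-0.001 -0.    -1.   ]]
```

Call:
send_rows([
  {"delta_pos": [0.3, 0.9, -0.1], "yaw": 0.01},
  {"delta_pos": [0, 0, 0], "yaw": 0},
])

```text
t: 2.15
tcp_pos: [0.4395, -0.3143, 0.099]
tool_rot: [0.995, 0.096, 0.0, 0.001]
force: [0.8, 0.3, -0.6]
finger_gap: 0.999
```

Call:
send_rows([
  {"delta_pos": [0, 0.1, -0.1], "yaw": 0},
  {"delta_pos": [0, 0, 0], "yaw": 0},
  {"delta_pos": [0, 0, 0], "yaw": 0},
  {"delta_pos": [0, 0, 0], "yaw": 0},
  {"delta_pos": [0, 0, 0], "yaw": 0},
  {"delta_pos": [0, 0, 0], "yaw": 0},
], grip=1, force=25)

```text
t: 2.9
tcp_pos: [0.4411, -0.3143, 0.1005]
tool_rot: [0.995, 0.096, 0.002, 0.003]
force: [0.8, 0.4, -0.3]
finger_gap: 0.224
```

Call:
send_rows([
  {"delta_pos": [0, 0, 1.0], "yaw": 0},
  {"delta_pos": [0, 0, 3.0], "yaw": 0},
  {"delta_pos": [0, 0, 4.0], "yaw": 0},
  {"delta_pos": [0, 0, 2.0], "yaw": 0.1},
  {"delta_pos": [1.0, 1.5, 0], "yaw": 0.17},
  {"delta_pos": [1.0, 1.5, 0], "yaw": 0.17},
  {"delta_pos": [1.0, 1.5, 0], "yaw": 0.17},
  {"delta_pos": [1.0, 1.5, 0], "yaw": 0.17},
  {"delta_pos": [1.0, 1.5, 0], "yaw": 0.17},
  {"delta_pos": [1.0, 1.5, 0], "yaw": 0.17},
])

```text
t: 4.15
tcp_pos: [0.5011, -0.222, 0.208]
tool_rot: [0.782, 0.624, 0.003, 0.003]
force: [-0.0, 0.3, -0.1]
finger_gap: 0.227
```

```bash
cat > st.py <<'E'
from h import *
s=manip.sense(); Rm=R.from_quat(s['tool_rot']).as_matrix()
print(s['t'].__round__(2),s['tcp_pos'].round(4),'y-angle',np.arctan2(Rm[1,1],Rm[0,1]).round(4),'z',Rm[:,2].round(3),'F',s['force'].round(2),'M',s['ft_torque'].round(3),s['finger_gap'].__round__(3),'q',s['q'].round(2))
E
python3 st.py
```

```text
4.15 [ 0.5011 -0.222   0.208 ] y-angle -0.2241 z [ 0.009 -0.001 -1.   ] F [-0.03  0.31 -0.09] M [-0.045  0.056  0.005] 0.227 q [-0.62  0.45  1.66  0.01  1.02 -0.4 ]
```

Call:
send_rows([
  {"delta_pos": [1.5, 2.5, 0], "yaw": 0.12},
  {"delta_pos": [1.5, 2.5, 0], "yaw": 0.12},
  {"delta_pos": [1.2, 2.5, 0], "yaw": 0.12},
  {"delta_pos": [0.6, 1.5, -0.5], "yaw": 0},
  {"delta_pos": [0, 0, 0], "yaw": 0},
  {"delta_pos": [0, 0, 0], "yaw": 0},
])

```text
t: 4.9
tcp_pos: [0.5498, -0.1289, 0.2044]
tool_rot: [0.654, 0.757, 0.003, 0.003]
force: [-0.0, 0.3, 0.7]
finger_gap: 0.226
```

```bash
python3 st.py;python3 - <<'E'
from h import *
np.save('s2.npy',cam('wrist')[1]);cv2.imwrite('pics/w2.png',manip.snapshot('wrist'));cv2.imwrite('pics/s2.png',manip.snapshot('scene'))
E
```

```text
4.9 [ 0.5498 -0.1289  0.2044] y-angle 0.1457 z [ 0.009  0.001 -1.   ] F [-0.01  0.31  0.7 ] M [ 0.025 -0.015 -0.039] 0.226 q [-0.43  0.48  1.62  0.01  1.04 -0.58]
```

View pics/w2.png

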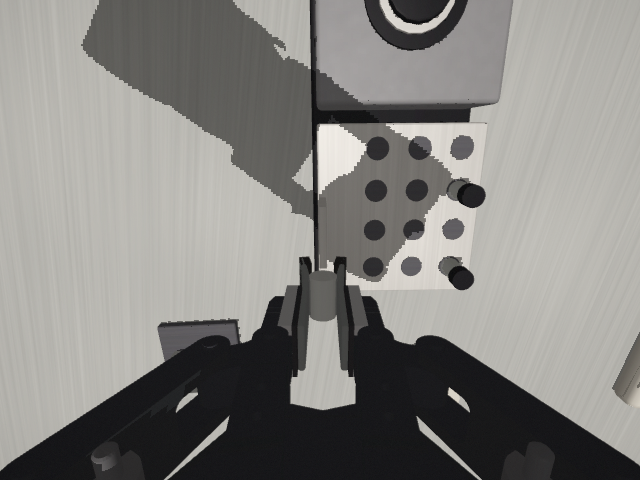

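The clip sits upright and centred in the fingers (barrel near (322,295)), and the lug's +y end shows near (322,200). I'll crop to line up across the lug.

```bash
python3 - <<'E'
from h import *
a=cv2.imread('pics/w2.png');ct=(manip.get_calibration('wrist'),np.load('s2.npy'))
for p in [(.5518,-.129,.1),(.5518-.15*.025,-.129+.025,.1)]: print(proj(ct,p))
c=cv2.resize(a[180:325,285:365],None,fx=4,fy=4,interpolation=cv2.INTER_CUBIC)
c=cv2.convertScaleAbs(c,alpha=1.5,beta=20)
b=cv2.imread('pics/s2.png');b=cv2.resize(b[190:320,210:310],None,fx=4,fy=4,interpolation=cv2.INTER_CUBIC)
o=np.zeros((580,800,3),np.uint8);o[:580,:320]=c;o[:520,330:730]=b;cv2.imwrite('pics/c4.png',o)
E
```

```text
[322.07269071 238.33767747]
[321.97069605 206.09041202]
```

View pics/c4.png

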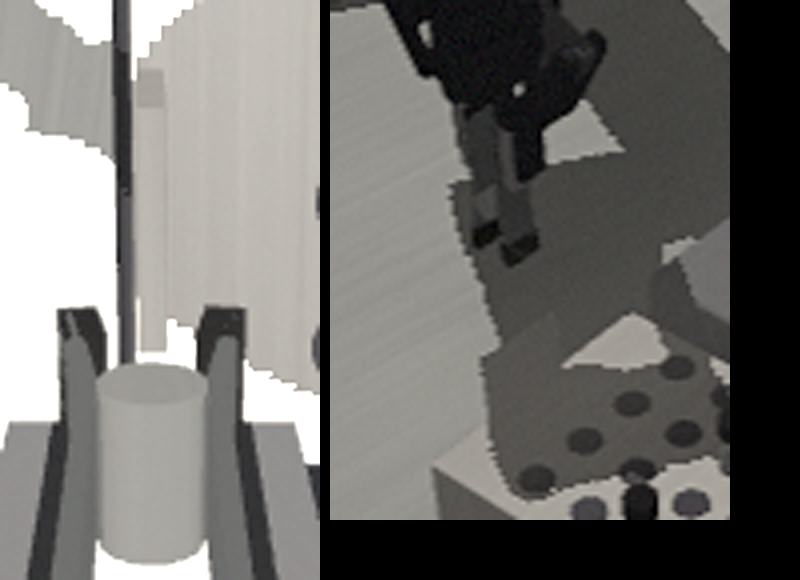

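The jaw-tip midpoint and lug share column 322.7, so they are aligned within 0.5 mm. I'll descend to just above the lug.

Call:
send_rows([
  {"delta_pos": [0, 0, -1.5], "yaw": 0},
  {"delta_pos": [0, 0, -1.5], "yaw": 0},
  {"delta_pos": [0, 0, -1.5], "yaw": 0},
  {"delta_pos": [0, 0, -0.5], "yaw": 0},
  {"delta_pos": [0, 0, 0], "yaw": 0},
])

```text
t: 5.62
tcp_pos: [0.5483, -0.1305, 0.1495]
tool_rot: [0.655, 0.755, 0.003, 0.001]
force: [-0.2, -0.0, -0.3]
finger_gap: 0.228
```

```bash
python3 st.py;python3 - <<'E'
from h import *
a=manip.snapshot('wrist')[180:325,285:365]
cv2.imwrite('pics/w3.png',cv2.convertScaleAbs(cv2.resize(a,None,fx=4,fy=4,interpolation=cv2.INTER_CUBIC),alpha=1.5,beta=20))
E
python3 st.py
```

```text
5.62 [ 0.5483 -0.1305  0.1495] y-angle 0.1419 z [ 0.006  0.003 -1.   ] F [-0.24 -0.01 -0.26] M [ 0.011 -0.004 -0.007] 0.228 q [-0.43  0.55  1.67  0.01  0.91 -0.58]
5.67 [ 0.5484 -0.1306  0.1498] y-angle 0.1419 z [ 0.006  0.002 -1.   ] F [-0.79  0.85 -0.79] M [ 0.02   0.033 -0.078] 0.226 q [-0.43  0.55  1.67  0.01  0.91 -0.58]
```

View pics/w3.png

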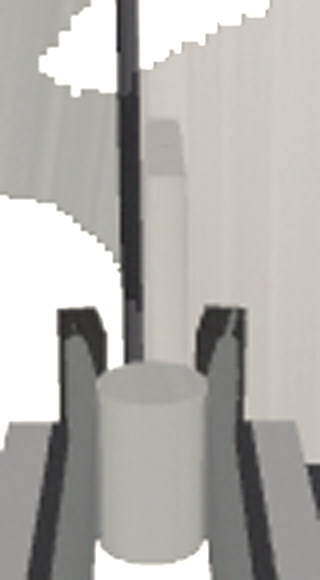

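The lug centre is now at column 326.5 against 322.8 for the jaws, so the clip drifted 2 mm to -x. I'll correct that and insert.

Call:
send_rows([
  {"delta_pos": [0.22, 0, 0], "yaw": 0.01},
  {"delta_pos": [0.02, 0, 0], "yaw": 0},
  {"delta_pos": [0.05, 0, -0.6], "yaw": 0},
  {"delta_pos": [0.03, 0, -0.6], "yaw": 0},
])

```text
t: 6.18
tcp_pos: [0.5533, -0.131, 0.1391]
tool_rot: [0.651, 0.759, 0.004, 0.004]
force: [0.1, -0.2, -0.5]
finger_gap: 0.226
```

```bash
python3 st.py
```

```text
6.17 [ 0.5533 -0.131   0.1391] y-angle 0.1531 z [ 0.01  0.   -1.  ] F [ 0.07 -0.19 -0.49] M [ 0.042  0.021 -0.034] 0.226 q [-0.43  0.57  1.67  0.01  0.89 -0.59]
```

Call:
send_rows([
  {"delta_pos": [-0.2, 0, -0.5], "yaw": 0},
  {"delta_pos": [0, 0, -0.5], "yaw": 0},
  {"delta_pos": [0, 0, -0.4], "yaw": 0},
  {"delta_pos": [0, 0, 0], "yaw": 0},
])

```text
t: 6.68
tcp_pos: [0.5504, -0.1307, 0.123]
tool_rot: [0.651, 0.759, 0.003, 0.003]
force: [-0.2, -0.4, -1.0]
finger_gap: 0.22
```

```bash
python3 st.py;python3 - <<'E'
from h import *
cv2.imwrite('pics/w4.png',manip.snapshot('wrist'))
E
python3 st.py
```

```text
6.67 [ 0.5504 -0.1307  0.123 ] y-angle 0.153 z [ 0.008  0.001 -1.   ] F [-0.22 -0.38 -1.04] M [ 0.032  0.003 -0.015] 0.22 q [-0.43  0.59  1.69  0.01  0.85 -0.59]
6.72 [ 0.5506 -0.1308  0.1232] y-angle 0.153 z [ 0.009  0.001 -1.   ] F [ 0.87 -0.43 -0.39] M [ 0.006  0.017 -0.001] 0.222 q [-0.43  0.59  1.69  0.01  0.85 -0.59]
```

Call:
send_rows([
  {"delta_pos": [0, 0, -0.2], "yaw": 0},
  {"delta_pos": [0, 0, -0.15], "yaw": 0},
  {"delta_pos": [0, 0, -0.1], "yaw": 0},
])

```text
t: 7.1
tcp_pos: [0.5508, -0.1309, 0.1203]
tool_rot: [0.651, 0.759, 0.003, 0.003]
force: [-2.0, 1.0, 8.7]
finger_gap: 0.225
```

```bash
python3 st.py
```

```text
7.1 [ 0.5508 -0.1309  0.1203] y-angle 0.1532 z [ 0.01   0.001 -1.   ] F [-1.98  0.95  8.65] M [ 0.165  0.477 -0.004] 0.225 q [-0.43  0.6   1.69  0.01  0.85 -0.59]
```

The throat touches at the expected height (TCP 0.1203, 8.7 N), so I'll release.

Call:
send_rows([
  {"delta_pos": [0, 0, 0], "yaw": 0},
  {"delta_pos": [0, 0, 0], "yaw": 0},
  {"delta_pos": [0, 0, 0], "yaw": 0},
  {"delta_pos": [0, 0, 0], "yaw": 0},
  {"delta_pos": [0, 0, 0], "yaw": 0},
], grip=-1)

```text
t: 7.72
tcp_pos: [0.5512, -0.131, 0.1205]
tool_rot: [0.651, 0.759, 0.004, 0.004]
force: [0.1, 0.4, 0.2]
finger_gap: 1.001
```

Call:
send_rows([
  {"delta_pos": [0, 0, 2], "yaw": 0},
  {"delta_pos": [0, 0, 3.5], "yaw": 0},
  {"delta_pos": [0, 0, 3.5], "yaw": 0},
  {"delta_pos": [0, 0, 1], "yaw": 0},
  {"delta_pos": [0, 0, 0], "yaw": 0},
])

```text
t: 8.35
tcp_pos: [0.5497, -0.1304, 0.2212]
tool_rot: [0.651, 0.759, 0.003, 0.002]
force: [-1.0, -0.0, -0.3]
finger_gap: 1.002
```

```bash
python3 st.py;python3 - <<'E'
from h import *
np.save('s5.npy',cam('wrist')[1]);a=manip.snapshot('wrist');cv2.imwrite('pics/w5.png',a)
b=cv2.resize(manip.snapshot('scene')[220:320,210:310],(480,480),interpolation=cv2.INTER_CUBIC)
cv2.imwrite('pics/c5.png',np.hstack([a[:,160:480],b]))
E
```

```text
8.35 [ 0.5497 -0.1304  0.2212] y-angle 0.153 z [ 0.007  0.002 -1.   ] F [-0.99 -0.01 -0.28] M [0.011 0.029 0.008] 1.002 q [-0.43  0.46  1.6   0.01  1.08 -0.59]
```

View pics/c5.png

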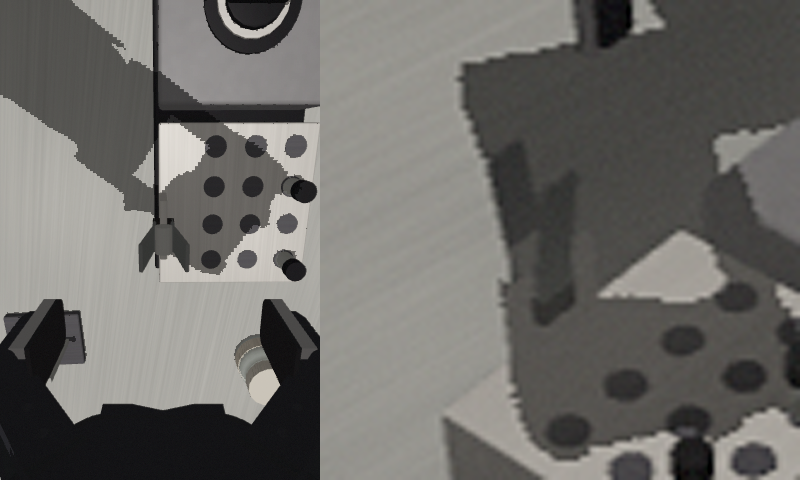

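The clip stands upright on the lug, released. Next is the knob.

Call:
send_rows([
  {"delta_pos": [0.44, 2.0, 0], "yaw": 0.175},
  {"delta_pos": [0.44, 2.0, 0], "yaw": 0.175},
  {"delta_pos": [0.44, 2.0, 0], "yaw": 0.175},
  {"delta_pos": [0.44, 2.0, 0], "yaw": 0.175},
  {"delta_pos": [0.44, 2.0, 0], "yaw": 0.175},
  {"delta_pos": [0.44, 2.0, 0], "yaw": 0.175},
  {"delta_pos": [0.44, 2.0, 0], "yaw": 0.175},
  {"delta_pos": [0.44, 2.0, 0], "yaw": 0.175},
  {"delta_pos": [0.44, 1.8, 0], "yaw": 0.16},
  {"delta_pos": [0, 0, 0], "yaw": 0},
])

```text
t: 9.7
tcp_pos: [0.5803, 0.0544, 0.2017]
tool_rot: [-0.095, 0.995, -0.002, -0.016]
force: [0.1, -0.4, -1.1]
finger_gap: 0.999
```

```bash
python3 st.py;python3 - <<'E'
from h import *
np.save('s6.npy',cam('wrist')[1]);a=manip.snapshot('wrist');cv2.imwrite('pics/w6.png',a)
E
```

```text
9.7 [0.5803 0.0544 0.2017] y-angle 1.7613 z [-0.032 -0.008 -0.999] F [ 0.08 -0.4  -1.05] M [-0.032  0.002 -0.029] 0.999 q [-0.09  0.52  1.55 -0.01  1.11 -1.85]
```

View pics/w6.png

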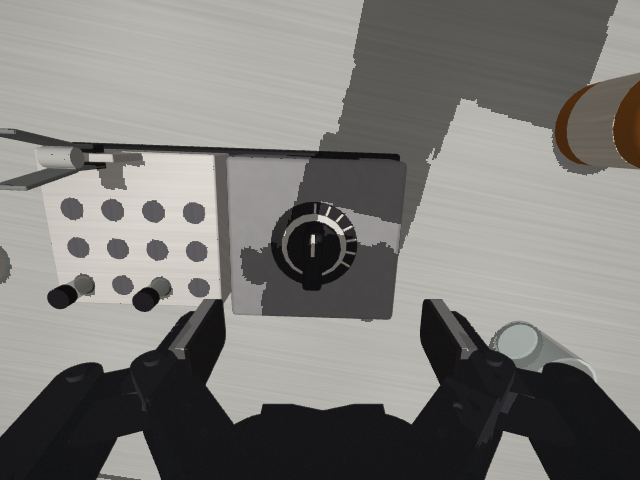

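```bash
python3 - <<'E'
from h import *
ct=(manip.get_calibration('wrist'),np.load('s6.npy'))
for n,u,v,z in [('disc',314,243,.08),('disc',314,243,.087),('ln tip',313,235,.123),('ln end',312,256,.123),('top far',313,222,.123),('top near',312,276,.123)]: print(n,ray(ct,u,v,z).round(4))
P=[ray(ct,u,v,.075)[:2] for u,v in [(228,154),(407,160),(391,320),(233,317)]]
for i in range(4):
    d=P[(i+1)%4]-P[i]; print(P[i].round(4),np.hypot(*d).round(4),np.arctan2(d[1],d[0]).round(3))
for p in [(.5896,.0504,.123),(.5896+.0218,.0504+.0033,.123),(.5896-.0218,.0504-.0033,.123)]: print(proj(ct,p))
a=cv2.imread('pics/w6.png')
cv2.imwrite('pics/c6.png',cv2.convertScaleAbs(cv2.resize(a[190:300,255:375],None,fx=5,fy=5,interpolation=cv2.INTER_CUBIC),alpha=2.2,beta=30))
E
```

```text
disc [0.5891 0.0494 0.08  ]
disc [0.587  0.0492 0.087 ]
ln tip [0.571  0.0464 0.123 ]
ln end [0.5861 0.0485 0.123 ]
top far [0.562  0.0447 0.123 ]
top near [0.6009 0.0512 0.123 ]
[ 0.5318 -0.0301] 0.1409 1.729
[0.5096 0.109 ] 0.1404 0.156
[0.6483 0.1308] 0.1421 -1.4
[ 0.6724 -0.0092] 0.1422 -2.994
[313.74980106 261.07481361]
[312.71645804 289.91416123]
[314.83579899 230.76593151]
```

View pics/c6.png

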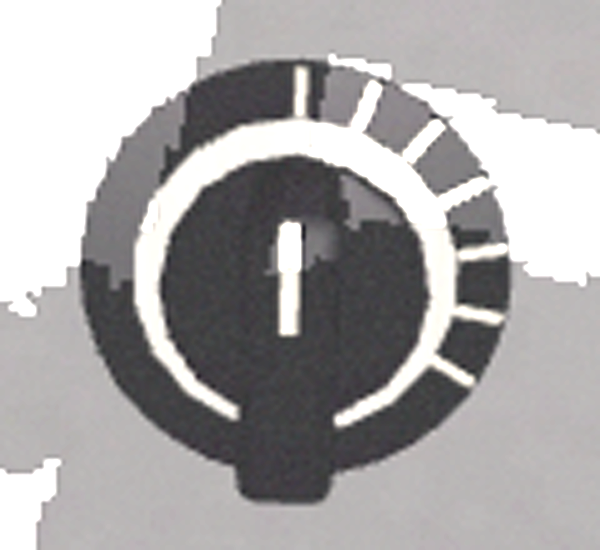

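The knob axis is at (0.5895,0.050) with the bar at heater yaw, and its projection agrees within 1 px. I'll descend around the bar.

Call:
send_rows([
  {"delta_pos": [0.8, -0.4, -1.0], "yaw": -0.035},
  {"delta_pos": [0, 0, -2.5], "yaw": 0},
  {"delta_pos": [0, 0, -2.0], "yaw": 0},
  {"delta_pos": [0, 0, -1.0], "yaw": 0},
  {"delta_pos": [0, 0, 0], "yaw": 0},
])

```text
t: 10.38
tcp_pos: [0.5891, 0.0442, 0.1315]
tool_rot: [-0.068, 0.998, -0.003, -0.018]
force: [0.3, 0.3, 0.1]
finger_gap: 0.998
```

```bash
python3 st.py
```

```text
10.38 [0.5891 0.0442 0.1315] y-angle 1.7067 z [-0.035 -0.007 -0.999] F [0.25 0.26 0.13] M [ 0.003 -0.057 -0.02 ] 0.998 q [-0.11  0.62  1.58 -0.01  0.97 -1.81]
```

Call:
send_rows([
  {"delta_pos": [0, 0.55, -0.5], "yaw": 0.01},
  {"delta_pos": [0, 0, -1.0], "yaw": 0},
  {"delta_pos": [0, 0, -1.2], "yaw": 0},
  {"delta_pos": [0, 0, -0.8], "yaw": 0},
  {"delta_pos": [0, 0, 0], "yaw": 0},
])

```text
t: 11.0
tcp_pos: [0.5901, 0.0499, 0.0954]
tool_rot: [-0.073, 0.997, -0.003, -0.016]
force: [-0.2, 0.0, -0.0]
finger_gap: 0.999
```

```bash
python3 st.py
```

```text
11.0 [0.5901 0.0499 0.0954] y-angle 1.7162 z [-0.032 -0.008 -0.999] F [-0.2   0.   -0.02] M [ 0.031  0.015 -0.022] 0.999 q [-0.1   0.68  1.6  -0.01  0.9  -1.81]
```

Call:
send_rows([
  {"delta_pos": [0, 0, -0.1], "yaw": 0},
  {"delta_pos": [0, 0, 0], "yaw": 0},
  {"delta_pos": [0, 0, 0], "yaw": 0},
  {"delta_pos": [0, 0, 0], "yaw": 0},
  {"delta_pos": [0, 0, 0], "yaw": 0},
  {"delta_pos": [0, 0, 0], "yaw": 0},
], grip=1, force=60)

```text
t: 11.75
tcp_pos: [0.5909, 0.0489, 0.0953]
tool_rot: [-0.073, 0.997, -0.004, -0.015]
force: [-0.3, -0.9, -1.3]
finger_gap: 0.153
```

```bash
python3 st.py
```

```text
11.75 [0.5909 0.0489 0.0953] y-angle 1.7171 z [-0.03  -0.01  -0.999] F [-0.26 -0.87 -1.25] M [ 0.118 -0.007  0.091] 0.153 q [-0.1   0.68  1.6  -0.02  0.89 -1.81]
```

Call:
send_rows([
  {"delta_pos": [0, 0, 0], "yaw": -0.1},
  {"delta_pos": [0, 0, 0], "yaw": -0.1},
  {"delta_pos": [0, 0, 0], "yaw": -0.1},
  {"delta_pos": [0, 0, 0], "yaw": -0.1},
  {"delta_pos": [0, 0, 0], "yaw": -0.1},
  {"delta_pos": [0, 0, 0], "yaw": -0.1},
  {"delta_pos": [0, 0, 0], "yaw": 0},
])

```text
t: 12.62
tcp_pos: [0.5909, 0.0482, 0.0954]
tool_rot: [0.233, 0.972, 0.001, -0.016]
force: [-1.0, -0.7, 0.6]
finger_gap: 0.152
```

```bash
python3 st.py
```

```text
12.62 [0.5909 0.0482 0.0954] y-angle 1.0995 z [-0.03   0.008 -1.   ] F [-1.02 -0.67  0.56] M [ 0.117 -0.097  0.043] 0.152 q [-0.11  0.68  1.6   0.01  0.89 -1.21]
```

Call:
send_rows([
  {"delta_pos": [0, 0, 0], "yaw": -0.1},
  {"delta_pos": [0, 0, 0], "yaw": -0.1},
  {"delta_pos": [0, 0, 0], "yaw": -0.1},
  {"delta_pos": [0, 0, 0], "yaw": -0.06},
  {"delta_pos": [0, 0, 0], "yaw": 0},
])

```text
t: 13.25
tcp_pos: [0.5907, 0.0479, 0.0953]
tool_rot: [0.404, 0.915, 0.003, -0.015]
force: [-0.1, -0.8, 0.1]
finger_gap: 0.155
```

```bash
python3 st.py
```

```text
13.25 [0.5907 0.0479 0.0953] y-angle 0.7389 z [-0.025  0.018 -1.   ] F [-0.05 -0.76  0.07] M [ 0.033 -0.151  0.022] 0.155 q [-0.11  0.67  1.61  0.02  0.89 -0.87]
```

Call:
send_rows([
  {"delta_pos": [0, 0, 0], "yaw": -0.065},
  {"delta_pos": [0, 0, 0], "yaw": 0},
  {"delta_pos": [0, 0, 0], "yaw": 0},
  {"delta_pos": [0, 0, 0], "yaw": 0},
])

```text
t: 13.75
tcp_pos: [0.5906, 0.0479, 0.0953]
tool_rot: [0.431, 0.902, 0.003, -0.015]
force: [-1.2, -0.7, -0.1]
finger_gap: 0.154
```

```bash
python3 st.py; python3 - <<'E'
from h import *
ct=cam('wrist');a=manip.snapshot('wrist')
b=cv2.convertScaleAbs(a[90:400,160:480],alpha=1.8,beta=20)
t=manip.snapshot('top');t=cv2.convertScaleAbs(cv2.resize(t[185:285,260:420],(480,300),interpolation=cv2.INTER_CUBIC),alpha=1.5)
o=np.zeros((310,800,3),np.uint8);o[:,:320]=b;o[:300,320:]=t
cv2.imwrite('pics/fin.png',o)
E
python3 st.py
```

```text
13.75 [0.5906 0.0479 0.0953] y-angle 0.6804 z [-0.024  0.019 -1.   ] F [-1.24 -0.69 -0.15] M [ 0.007 -0.124  0.058] 0.154 q [-0.12  0.67  1.61  0.02  0.89 -0.81]
13.85 [0.5906 0.0479 0.0953] y-angle 0.68 z [-0.024  0.019 -1.   ] F [-0.71 -1.29 -0.3 ] M [ 0.017 -0.115  0.086] 0.149 q [-0.12  0.67  1.61  0.02  0.89 -0.81]
```

```bash
python3 - <<'E'
from h import *
ct=cam('wrist');g=cv2.cvtColor(manip.snapshot('wrist'),cv2.COLOR_BGR2GRAY)
k=np.array([.5896,.05])
for a in (.93,1.047,1.167):
    d=np.array([np.cos(.152+np.pi-a),np.sin(.152+np.pi-a)]); print(a,[proj(ct,[*(k+d*r),.123]).round(1) for r in (.005,.02)])
c=proj(ct,[*k,.123]).astype(int);x0,y0=c[0]-60,c[1]-70
m=g[y0:y0+110,x0:x0+120]
for th in (60,90,120):
    n,l,s,ce=cv2.connectedComponentsWithStats((m>th).astype(np.uint8))
    for i in range(1,n):
        if 8<s[i,4]<400:
            v,u=np.where(l==i);(vx,vy,px,py)=cv2.fitLine(np.c_[u,v].astype(np.float32),cv2.DIST_L2,0,.01,.01).ravel()
            b=s[i];print(th,'box',b[0]+x0,b[1]+y0,b[2:5],'c',(ce[i]+[x0,y0]).round(1),'dir',[ (vx*1).round(2),(vy*1).round(2)])
E
```

```text
0.93 [array([318.4, 317. ]), array([313.8, 281.4])]
1.047 [array([319.9, 316.9]), array([320. , 281.1])]
1.167 [array([321.4, 317. ]), array([326.3, 281.5])]
60 box 318 282 [  7  40 279] c [321.  301.6] dir [np.float32(0.0), np.float32(-1.0)]
60 box 259 308 [ 11  32 182] c [262.2 324.1] dir [np.float32(0.01), np.float32(1.0)]
60 box 376 321 [ 3  8 19] c [377.2 324.6] dir [np.float32(0.05), np.float32(-1.0)]
90 box 319 283 [  6  39 234] c [321.5 302. ] dir [np.float32(-0.0), np.float32(1.0)]
90 box 259 328 [ 5 12 38] c [260.3 332.9] dir [np.float32(0.11), np.float32(-0.99)]
120 box 267 258 [10  5 24] c [272.2 259.3] dir [np.float32(0.94), np.float32(0.33)]
120 box 271 258 [ 24  46 389] c [278.5 275.8] dir [np.float32(0.29), np.float32(-0.96)]
120 box 351 258 [ 24  46 397] c [366.3 276. ] dir [np.float32(0.29), np.float32(0.96)]
120 box 369 258 [10  5 28] c [373.  259.6] dir [np.float32(0.94), np.float32(-0.35)]
120 box 319 283 [  6  39 234] c [321.5 302. ] dir [np.float32(-0.0), np.float32(1.0)]
120 box 259 328 [ 5 11 36] c [260.3 332.6] dir [np.float32(0.11), np.float32(-0.99)]
```

The pointer line lies along image column 320–321 with no slant, which matches an angle of 1.05 ± 0.03 rad. Handing in now.

```bash
python3 -c "
from station import manip
print(manip.sign_off())"; 
```

```text
the job is handed in; nothing more can be done
None
```

I moved the clip from the bracket to the lug and let it go there. I then turned the selector clockwise to its third stop and handed the job in while still holding it, at about 14 s of the 46 s. `sign_off` gives no verdict, so the result rests on my own checks.

- **Clip:** It was pushed down until it touched with about 9 N, at a tool height of 0.1203 m against the 0.1205 m expected. After release the picture showed it upright on the lug. I did not look at it again after turning the knob.
- **Selector:** The gripper turned 1.037 rad from where it took hold of the knob. The pointer line in the wrist view fits 1.05 ± 0.03 rad. The pose was steady and the grip is set to 60 N, though the contact force on the knob was not measured.
- **Failed or disagreed:**
    - The clip drifted about 2 mm sideways above the lug, and I corrected it before pushing it on.
    - The tool was about 2 mm off the knob axis and tilted about 0.03 rad at the end, with only small side forces.
    - The last combined picture was refused by the 12-picture limit, so I checked the selector by numbers instead.
- **Bystanders:** I did not measure the bottle, beaker and jar at the end. The arm's path stayed well clear of all three.

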